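# Open the gel viewer by its hidden release groove

### The arm

A 7-joint arm with a two-finger parallel gripper is mounted at the origin on the work surface. World frame = base frame: x ahead of the robot, y to its left, z up, the work surface at z = 0. Lengths are in m, angles in rad, forces in N, time in s.
With the tool pointing down it reaches from about 0.425 to 0.925 m from the base axis. Payload 6.8 kg.
Tool frame: the origin (TCP) lies on the mounting face of the last link; the fingertips stand 173 mm ahead of it and the grasp point (between the pads) lies 155 mm ahead of it; z points along the fingers, y is the line along which they close (so a half turn about z gives the same grasp; the last joint's range is limited). The gripper opens to 85 mm and grips with 20 to 120 N. Pads are 22 mm wide; open, the fingers measure 114 mm over their backs; the gripper's body (76 mm by 85 mm) begins 54 mm behind the grasp point. The pads swing forward as they close: fully open they stand 13 mm farther back than shut.
Start: joints at [1.101, 0.477, 0.022, 1.555, -0.011, 1.109, -0.083], TCP at [0.239, -0.631, 0.405] pointing down, gripper open.
Joint ranges: [-2.96, 2.96], [-0.34, 2.1], [-1.41, 1.46], [0.24, 2.44], [-1.37, 4.51], [0.17, 1.92], [-2.96, 2.96]. Speed limits (rad/s): [2.39, 2.39, 3.14, 3.14, 3.14, 3.14, 3.14].

### API

Orientations are given as a unit quaternion [w, x, y, z].
In Python, from station import bot gives the robot as it stands. The module is installed in compiled form; this text tells all that it offers.
- The arm moves only by the shell command python3 -m pendant 'ROWS' [FORCE]. ROWS is JSON, a list of rows, each a list of 5 numbers: the finger opening in m, from 0 to 0.0854, then the shift along the tool's x, y, z in m, then the turn about the tool's z in degrees. In form: [[jaw, x, y, z, yaw], ...]. A call has 1 to 12 rows; each row shifts and turns the commanded pose from where the row before left it, along the tool's axes as they then stand; what a row does not reach is not made up. A row lasts 1/12 s, in which the tool goes at most 41.7 mm and 7.16 degrees, less where a joint would pass 70% of its speed; a pose out of reach is approached as far as the arm can. A call with a gripper value outside its range is refused whole. The fingers move at their own pace and stop on an object; FORCE is the grip in N (left out, the last holds). Time passes only in rows, so rows that do not move let the fingers close. It gives the time, the measured TCP pose, the force, the opening and the grip force at its end, in the units of the state.
- bot.get_obs(): the state, without advancing time (a new reading comes with each control period).
- bot.read_camera(name): name is "scene" or "top" or "wrist"; returns (picture, depth): 384x512x3 uint8, blue, green, red; 384x512 float32, m along the optical axis (not along the pixel's ray), 0 where there is no reading.
- bot.camera_model(name): a dict with "intrinsics" (3x3 intrinsics, pixels), "R" (3x3) and "t" (3): a world point X has camera coordinates R X + t. Camera axes: x right, y down, z forward; pixel columns grow to the right and rows downward; lengths in m; the calibration is good to about 2 mm. A picture is of the moment at which its call begins: read the wrist's pose just before it. camera_model takes no time and is no camera call; for the wrist camera it gives the pose at the moment of the call.
- bot.hand_in(): hands the job in; it is judged then, once.
Trained networks look in the newest picture that a camera, given by its name, has taken for a name from the list of things; names that differ only in an ending like _2 or _b are one class to them, and where a whole thing is asked for, a point or a joint stands for the part that bears it (a point fixed in the world has none). Each returns a list of dicts, best first, with "score" (0 to 1); they miss things now and then, are a little off and sometimes report something else, mostly with a low value. They report only what shows in the picture. A call takes as long as a camera call.
- bot.boxes_of(name, camera): "at" ([column, row] in pixels, amid what is visible of it).
- bot.trace(name, camera): "mask" (384x512 bool, what is visible of it) and "at" ([column, row] in pixels, amid what is visible of it).
- bot.pinpoint(name, camera): "at" ([column, row] in pixels: a listed point, or the origin of a listed thing).
The state is a dict: "t": time; "q": joint angles; "joint_vel": joint speeds; "joint_torque": joint torques, N m; "eef_pos": TCP position; "tool_rot": TCP orientation; "contact_force": force on the tool from outside, world axes, zero at the start; "torque": the same for the moment, N m; "gripper_width": opening from 0.0 (shut) to 1.0 (fully open); "grasp_force": force on a finger pad.
Only numpy, scipy, OpenCV 4.12 (cv2) and the standard library are available. Lean on these libraries where they do the work, as an engineer would, in place of code of your own. Each camera call takes 0.05 s, during which the arm holds its last target. There are 200 camera calls.

### The job

Open the gel viewer's latched amber lid by its release, a spring paddle sunk in a finger groove in the ledge in front of the lid, grey like the ledge and at a different place on every unit. Run a fingertip lightly along the ledge until you find the groove, press down inside it until the lid springs up by itself, then draw the hand clear, leaving the lid open. Grasp nothing, do not push or lift the lid by hand, and leave the things around the viewer where they are.

Things in the scene. Friction and masses are not known exactly. Their poses are not given: they have to be found in the camera images.
- viewer: Gel viewer: flat grey case 280 mm deep (x), 370 mm wide (y), 85 mm high, fixed to the bench, with a dark-framed amber lid on top. Origin: centre of its underside, on the bench. +x points from the ledge to the lid's hinge (away from the robot), +y along the ledge (to the robot's left), z up. The lid spans x = -90 to +116, y = -170 to +170 mm; its top is 94 mm above the bench.
- ledge_mid (a point): Middle of the ledge's top face (viewer x = -117 mm, y = 0, z = 85 mm; axes as the viewer's). The ledge is the flat, level, rigid strip in front of the lid, 46 mm wide (viewer x = -140 to -94 mm), over the whole 370 mm width; the lid stands 9 mm proud behind it. The groove is somewhere along the ledge, not here: its centre lies between y = -53 and +53 mm.
- ledge_left (a point): Left end of the ledge's top face on its centre line (viewer x = -117, y = +185, z = 85 mm). About the groove: a cut 48 mm long (along y) across the ledge, open upward and to the front, with square rigid end walls, and a wall 3 mm thick towards the lid. In it, 10 mm below the ledge's top, lies the paddle, 44 mm long (along y) and 40 mm wide, same grey, hinged under the lid; its front sinks.
- ledge_right (a point): Right end of the ledge's top face on its centre line (viewer x = -117, y = -185, z = 85 mm).
- release (a joint): The paddle's angle in rad: 0 at rest (held by a spring), 0.19 fully down. In the middle of the groove that is about 7 mm of travel; it starts to sink at about 2 N there and is fully down at about 6 N. The latch lets go at about 0.13 rad. It springs back when let go.
- lid (a joint): The lid's angle in rad: 0 shut, 0.6 fully open. Once released its own spring lifts it to 0.6 in about 1 s and keeps it there; the front edge rises about 118 mm and moves back 36 mm.
- lid_front (a point): Middle of the lid's front edge, at half its thickness (5 mm above the ledge when shut, viewer x = -90 mm, y = 0).
- comb1: Black gel comb, a bar 82 mm long (its y), 14 mm wide, 11 mm high, lying in front of the viewer; origin: centre of the underside. Leave alone.
- comb2: A second, equal black gel comb in front of the viewer; origin: centre of the underside. Leave alone.
- cast_tray: Clear casting tray 100 by 85 by 45 mm with a red and a black end block, left of the viewer; origin: centre of the underside. Leave alone.
- tube_rack: White rack 70 by 130 mm and 40 mm high (49 mm with the tubes' caps), right of the viewer; origin: centre of the underside. Leave alone.
- tip_box: Clear box 85 by 122 mm and 60 mm high with yellow pipette tips, on the left of the bench; origin: centre of the underside. Leave alone.
- pipette: Black and white pipette 250 mm long and 29 mm thick lying on the bench on the right; origin: under the body, near its middle. Leave alone.
- buffer_bottle: White bottle 68 mm in diameter, 150 mm high, on the left nearer the robot; origin: centre of the underside. Leave alone.
- tape_roll: Paper-coloured roll of tape lying flat, 72 mm in diameter, 19 mm high, on the right nearer the robot; origin: centre of the underside. Leave alone.

How it is judged:
By the outcome, as a careful person would: the job done as asked, in the order asked, and still so for the second after the job is handed in, with the robot touching nothing.
It also fails if it takes over 64 s, if anything falls off the work surface, if the arm or the gripper's body presses on something with over 40 N, if the wrist force passes 120 N, or if a joint passes its speed limit or range.

## Working session

There is one attempt and no reset: what is moved stays moved. The work goes in short steps, Python scripts to look and compute and a shell command to move; the robot and the scene stay as the last step left them, time stands still between calls to the robot, and variables do not carry over. Pictures are saved under pics/ and viewed, at most 10 in all, crops included, and the job is handed in when it is done.

```bash
mkdir -p pics; cat > h.py <<'E'
import numpy as np, cv2
from station import bot
def world(cam,px,depth,m=None):
    m=m or bot.camera_model(cam); K=np.array(m["intrinsics"]);R=np.array(m["R"]);t=np.array(m["t"])
    c,r=px; z=np.median([d for d in depth[int(r)-2:int(r)+3,int(c)-2:int(c)+3].ravel() if d>0] or [0])
    return R.T@(np.linalg.inv(K)@[c,r,1]*z-t)
def onplane(cam,px,h):
    m=bot.camera_model(cam); K=np.array(m["intrinsics"]);R=np.array(m["R"]);t=np.array(m["t"])
    o=-R.T@t; d=R.T@np.linalg.inv(K)@[px[0],px[1],1]; return o+d*(h-o[2])/d[2]
E
python3 - <<'E'
from h import *
np.set_printoptions(precision=4,suppress=True)
o=bot.get_obs();print({k:o[k] for k in("t","eef_pos","tool_rot","contact_force","gripper_width")})
for cam in("top","scene"):
    p,d=bot.read_camera(cam); cv2.imwrite(f"pics/{cam}0.png",p)
    for n in("ledge_mid","ledge_left","ledge_right","lid_front","viewer"):
        for e in bot.pinpoint(n,cam)[:2]: print(cam,n,e["at"],round(e["score"],2),world(cam,e["at"],d),onplane(cam,e["at"],{"viewer":0,"lid_front":.09}.get(n,.085)))
E
```

```text
{'t': 0.0, 'eef_pos': array([ 0.2388, -0.6311,  0.4037]), 'tool_rot': array([-0.0009,  0.9837,  0.1799, -0.0002]), 'contact_force': array([ 0.0196, -0.2163,  0.2022]), 'gripper_width': 0.9987785583986202}
top ledge_mid [226.9, 202.0] 0.78 [0.5279 0.0733 0.0744] [0.5275 0.0722 0.085 ]
top ledge_left [194.3, 228.0] 0.65 [0.4543 0.182  0.0101] [0.4559 0.1678 0.085 ]
top ledge_left [164.5, 194.5] 0.64 [0.5603 0.2736 0.0057] [0.5548 0.2524 0.085 ]
top ledge_right [290.2, 208.8] 0.81 [ 0.5024 -0.1083  0.0842] [ 0.5024 -0.1082  0.085 ]
top lid_front [228.7, 190.8] 0.76 [0.5589 0.0654 0.0928] [0.5592 0.0657 0.09  ]
top viewer [235.8, 167.7] 0.97 [0.6247 0.0434 0.0919] [0.6369 0.0505 0.    ]
scene ledge_mid [279.5, 193.7] 0.59 [0.5118 0.0771 0.0724] [0.5234 0.0793 0.085 ]
scene ledge_left [337.3, 209.5] 0.59 [0.5385 0.2597 0.0828] [0.5404 0.2597 0.085 ]
scene ledge_right [220.4, 177.4] 0.79 [ 0.4262 -0.1462  0.0016] [ 0.5043 -0.1168  0.085 ]
scene lid_front [277.6, 198.3] 0.81 [0.5496 0.0792 0.0917] [0.5481 0.0789 0.09  ]
scene viewer [263.5, 239.2] 0.72 [0.7118 0.0772 0.0924] [0.6421 0.0608 0.    ]
scene viewer [123.7, 171.1] 0.36 [ 0.4867 -0.4749  0.0032] [ 0.4838 -0.4769  0.    ]
```

View pics/top0.png

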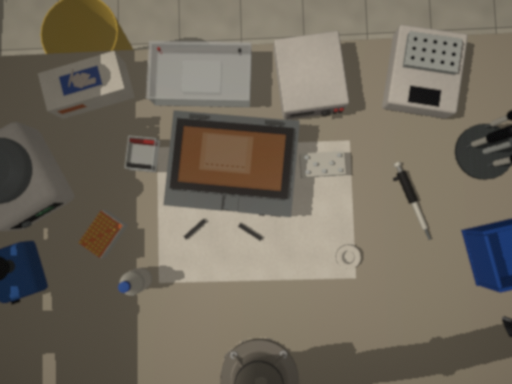

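View pics/scene0.png

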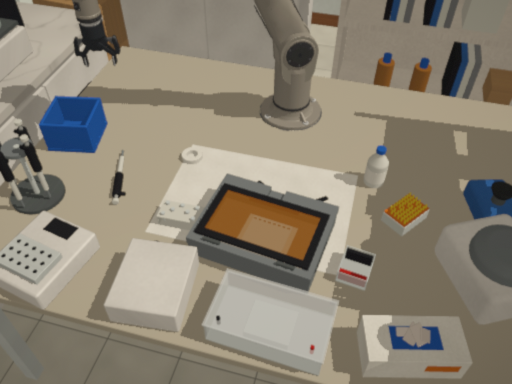

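The top view shows the viewer with its ledge along rows 195–210 and columns 165–298, and a dark line at about (223,200). The scene view is from behind and hides the ledge's front. The measured ledge points give a yaw of about -6° and a ledge middle near (0.525, 0.073). I'll move above it with the fingers shut.

```bash
python3 -m pendant '[[0,0.0247,-0.0284,0,0],[0,0.0247,-0.0284,0,0],[0,0.0247,-0.0284,0,0],[0,0.0247,-0.0284,0,0],[0,0.0247,-0.0284,0,0],[0,0.0247,-0.0284,0,0],[0,0.0247,-0.0284,0,0],[0,0.0247,-0.0284,0,0],[0,0.0247,-0.0284,0,0],[0,0.0247,-0.0284,0,0]]' 20
python3 -m pendant '[[0,0.0247,-0.0284,0,0],[0,0.0247,-0.0284,0,0],[0,0.0247,-0.0284,0,0],[0,0.0247,-0.0284,0,0],[0,0.0247,-0.0284,0,0],[0,0.0247,-0.0284,0,0],[0,0.0247,-0.0284,0,0],[0,0.0247,-0.0284,0,0]]'
python3 -m pendant '[[0,0,0,0,6.65],[0,0,0,0,6.65],[0,0,0,0,6.65],[0,0,0,0,6.65],[0,0,0,0,0],[0,0,0,0,0]]'
python3 - <<'E'
from h import *
np.set_printoptions(precision=4,suppress=True)
p,d=bot.read_camera("wrist"); m=bot.camera_model("wrist"); cv2.imwrite("pics/wrist1.png",p)
print(np.array(m["R"]),-np.array(m["R"]).T@m["t"])
K=np.array(m["intrinsics"]);v,u=np.indices(d.shape);P=np.stack([u,v,np.ones_like(u)],-1)@np.linalg.inv(K).T*d[...,None]
W=(P-m["t"])@np.array(m["R"]); np.save("W.npy",W); z=W[...,2].copy(); z[d==0]=0
cv2.imwrite("pics/h1.png",np.clip((z-.06)/.045*255,0,255).astype(np.uint8))
for n in("ledge_mid","ledge_left","ledge_right","lid_front"):
    for e in bot.pinpoint(n,"wrist")[:1]: print(n,e["at"],round(e["score"],2),world("wrist",e["at"],d,m))
E
```

```text
t: 1.43
eef_pos: [0.3696, -0.2765, 0.4051]
tool_rot: [0.0, 0.984, 0.18, 0.0]
contact_force: [0.4, -0.4, 0.1]
gripper_width: -0.001
grasp_force: 0.0
t: 2.1
eef_pos: [0.4741, 0.0059, 0.4051]
tool_rot: [0.0, 0.984, 0.18, 0.0]
contact_force: [0.5, -0.8, 0.5]
gripper_width: 0.001
grasp_force: 0.0
t: 2.6
eef_pos: [0.4738, 0.0042, 0.4048]
tool_rot: [0.0, 0.999, -0.049, 0.0]
contact_force: [-0.3, 0.1, 0.3]
gripper_width: 0.003
grasp_force: 0.0
[[-0.0988 -0.9951 -0.0015]
 [-0.9612  0.095   0.2591]
 [-0.2577  0.027  -0.9659]] [ 0.5387 -0.0028  0.3733]
ledge_mid [22.8, 304.0] 0.3 [0.3246 0.3251 0.03  ]
ledge_left [373.8, 135.9] 0.72 [ 0.4948 -0.144   0.0009]
lid_front [173.6, 104.8] 0.74 [0.5509 0.0692 0.0934]
```

View pics/wrist1.png

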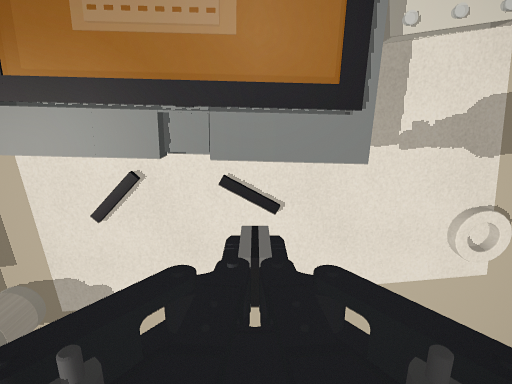

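View pics/h1.png

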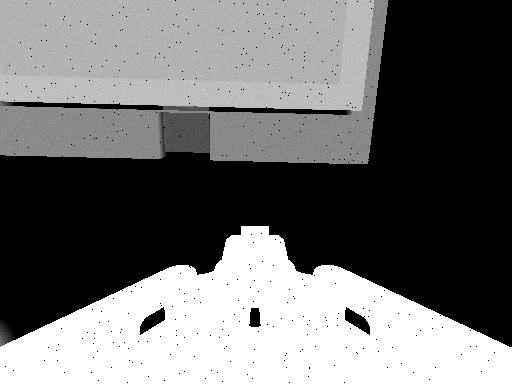

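The wrist view shows the groove in the ledge at columns 163–210, rows 112–155, and it appears deeper in the height map. The ledge's right end is at about (369,163). Next I'll measure both.

```bash
python3 - <<'E'
from h import *
np.set_printoptions(precision=4,suppress=True)
W=np.load("W.npy"); z=W[...,2]
# front edge of the ledge: lowest ledge pixel per column
E=[]
for c in list(range(15,150,3))+list(range(222,360,3)):
    r=[r for r in range(120,175) if abs(z[r,c]-.085)<.006]
    if r: E.append(W[max(r),c])
E=np.array(E); k=np.polyfit(E[:,1],E[:,0],1); res=E[:,0]-np.polyval(k,E[:,1]); k=np.polyfit(E[abs(res)<.004,1],E[abs(res)<.004,0],1)
yaw=-np.arctan(k[0]); print("front line",k,"yaw",np.degrees(yaw),"ledge z",np.median(E[:,2]))
R=np.array([[np.cos(yaw),-np.sin(yaw)],[np.sin(yaw),np.cos(yaw)]])
p=np.mean(E[:,:2],0); p[0]=np.polyval(k,p[1])
V=(W[...,:2]-p)@R; V[...,0]-=.140   # viewer x; y relative to p
# right end and groove ends on rows 120-150
ri=[];a=[];b=[]
for r in range(122,150):
    c=np.where(abs(z[r]-.085)<.006)[0]; ri.append(V[r,c.max(),1])
    g=[c for c in range(150,225) if abs(z[r,c]-.075)<.004]; a.append(V[r,min(g),1]);b.append(V[r,max(g),1])
y0=np.median(ri)+.185; ga,gb=np.median(a)-y0,np.median(b)-y0
print("groove y",ga,gb,"len",ga-gb,"z paddle",np.median(z[125:148,170:205]))
o=p+R@[.140,y0]; print("viewer origin",o)
gc=(ga+gb)/2
for n,x,y in(("groove press",-.128,gc),("start right",-.128,gc-.09),("ledge_mid",-.117,0)): print(n,o+R@[x,y])
E
```

```text
front line [0.1246 0.4919] yaw -7.105108413967088 ledge z 0.08439315653840303
groove y 0.01617942025752497 -0.03005749949242821 len 0.046236919749953184 z paddle 0.07436240188801187
viewer origin [0.6405 0.0601]
groove press [0.5126 0.0691]
start right [ 0.5015 -0.0202]
ledge_mid [0.5244 0.0746]
```

```bash
python3 -m pendant '[[0,0,0,0,1.5],[0,0.0155,-0.0045,0.02,0],[0,0.015,-0.0045,0.03,0],[0,0,0,0.03,0],[0,0,0,0.03,0],[0,0,0,0.02,0],[0,0,0,0,0],[0,0,0,0,0]]'
python3 -m pendant '[[0,0,0,0.006,0],[0,0,0,0.002,0],[0,0,0,0.001,0],[0,0,0,0,0]]'
```

```text
t: 3.52
eef_pos: [0.505, 0.0091, 0.2742]
tool_rot: [0.0, 0.998, -0.064, -0.001]
contact_force: [0.2, 0.3, 0.4]
gripper_width: -0.002
grasp_force: 0.0
t: 3.85
eef_pos: [0.5055, 0.0091, 0.2664]
tool_rot: [0.0, 0.998, -0.064, 0.001]
contact_force: [-0.1, 0.1, 0.3]
gripper_width: -0.001
grasp_force: 0.0
```

```bash
python3 -m pendant '[[0,0,0,0.004,0],[0,0,0,0.002,0],[0,0,0,0,0]]'; python3 -m pendant '[[0,0,0,0.001,0],[0,0,0,0,0]]'; python3 -m pendant '[[0,0,0,0.0005,0],[0,0,0,0,0]]'
```

```text
t: 4.1
eef_pos: [0.505, 0.0091, 0.2594]
tool_rot: [0.0, 0.998, -0.064, -0.0]
contact_force: [-0.3, -0.8, 0.3]
gripper_width: -0.001
grasp_force: 0.0
t: 4.27
eef_pos: [0.5052, 0.0092, 0.2586]
tool_rot: [0.0, 0.998, -0.064, -0.0]
contact_force: [-1.5, -0.2, 0.2]
gripper_width: 0.005
grasp_force: 0.0
t: 4.43
eef_pos: [0.5053, 0.0092, 0.2585]
tool_rot: [0.0, 0.998, -0.064, 0.0]
contact_force: [-1.6, 0.2, 4.3]
gripper_width: -0.0
grasp_force: 2.1
```

Contact at about 4 N. I'll slide left along the ledge with the light force kept on.

```bash
python3 -m pendant '[[0,0,-0.005,0,0],[0,0,-0.005,0,0],[0,0,-0.005,0,0],[0,0,-0.005,0,0]]'; python3 -m pendant '[[0,0,-0.005,0,0],[0,0,-0.005,0,0],[0,0,-0.005,0,0]]'; python3 -m pendant '[[0,0,-0.005,0,0],[0,0,-0.005,0,0]]'
```

```text
t: 4.77
eef_pos: [0.5081, 0.0289, 0.2585]
tool_rot: [0.0, 0.998, -0.065, 0.0]
contact_force: [-1.3, -4.9, 6.1]
gripper_width: -0.002
grasp_force: 2.9
t: 5.02
eef_pos: [0.51, 0.0439, 0.2585]
tool_rot: [0.0, 0.998, -0.064, 0.0]
contact_force: [-0.1, -3.7, 5.4]
gripper_width: 0.001
grasp_force: 2.9
t: 5.18
eef_pos: [0.5111, 0.0545, 0.2582]
tool_rot: [-0.0, 0.998, -0.064, 0.0]
contact_force: [0.8, -0.6, 0.3]
gripper_width: -0.003
grasp_force: 0.0
```

Contact force vanished at y≈0.054, which matches the groove's right rim. I'll go on to its centre, then down.

```bash
python3 -m pendant '[[0,0,-0.005,0,0],[0,0,-0.005,0,0],[0,0,-0.0045,0,0],[0,0,0,0,0]]'; python3 -m pendant '[[0,0,0,0.003,0],[0,0,0,0.003,0],[0,0,0,0.002,0],[0,0,0,0,0]]';python3 -m pendant '[[0,0,0,0.002,0],[0,0,0,0.001,0],[0,0,0,0,0]]'
```

```text
t: 5.52
eef_pos: [0.5128, 0.0697, 0.2581]
tool_rot: [-0.0, 0.998, -0.063, -0.0]
contact_force: [-0.8, 1.3, -0.3]
gripper_width: -0.001
grasp_force: 0.0
t: 5.85
eef_pos: [0.5126, 0.0678, 0.2495]
tool_rot: [0.0, 0.998, -0.065, -0.001]
contact_force: [1.1, -0.0, 0.3]
gripper_width: -0.003
grasp_force: 0.0
t: 6.1
eef_pos: [0.5124, 0.0681, 0.247]
tool_rot: [0.0, 0.998, -0.064, -0.001]
contact_force: [-2.6, -0.2, 3.5]
gripper_width: -0.003
grasp_force: 1.6
```

```bash
python3 -m pendant '[[0,0,0,0.0015,0],[0,0,0,0.0015,0],[0,0,0,0.001,0],[0,0,0,0,0]]'; python3 -m pendant '[[0,0,0,0.001,0],[0,0,0,0.001,0],[0,0,0,0,0]]'
python3 - <<'E'
from h import *
p,d=bot.read_camera("scene"); 
for e in bot.pinpoint("lid_front","scene")[:2]: print(e["at"],e["score"],world("scene",e["at"],d))
E
```

```text
t: 6.43
eef_pos: [0.5119, 0.0683, 0.2429]
tool_rot: [0.0, 0.998, -0.064, -0.001]
contact_force: [-4.2, 0.7, 5.8]
gripper_width: 0.001
grasp_force: 3.1
t: 6.68
eef_pos: [0.5114, 0.0684, 0.2408]
tool_rot: [0.0, 0.998, -0.064, -0.002]
contact_force: [-7.4, 0.2, 6.5]
gripper_width: -0.0
grasp_force: 3.9
[275.4, 186.7] 0.63 [0.56736741 0.07431939 0.15872962]
[181.2, 220.7] 0.52 [ 0.66600339 -0.19224072  0.03479463]
```

The lid is rising. I'll let it finish, then draw back forward and up.

```bash
python3 -m pendant '[[0,0,0,0,0],[0,0,0,0,0],[0,0,0,0,0],[0,0,0,0,0],[0,0,0,0,0],[0,0,0,0,0],[0,0,0,0,0],[0,0,0,0,0]]'; python3 -m pendant '[[0,-0.003,0,-0.005,0],[0,-0.005,0,-0.005,0],[0,-0.01,0,-0.005,0],[0,-0.015,0,-0.005,0],[0,-0.015,0,-0.01,0],[0,-0.01,0,-0.02,0],[0,0,0,-0.03,0],[0,0,0,-0.035,0],[0,0,0,-0.035,0],[0,0,0,0,0],[0,0,0,0,0]]'
python3 - <<'E'
from h import *
p,d=bot.read_camera("scene"); cv2.imwrite("pics/end.png",p)
for e in bot.pinpoint("lid_front","scene")[:1]: print(e["at"],e["score"],world("scene",e["at"],d))
E
```

```text
t: 7.45
eef_pos: [0.5114, 0.0684, 0.2409]
tool_rot: [0.0, 0.998, -0.064, -0.002]
contact_force: [-7.0, 0.7, 7.2]
gripper_width: -0.001
grasp_force: 3.8
t: 8.37
eef_pos: [0.4553, 0.0759, 0.3935]
tool_rot: [-0.0, 0.998, -0.064, 0.003]
contact_force: [-0.0, 0.2, -0.7]
gripper_width: -0.001
grasp_force: 0.0
[272.5, 183.1] 0.82 [0.59953547 0.07212638 0.20491344]
```

View pics/end.png

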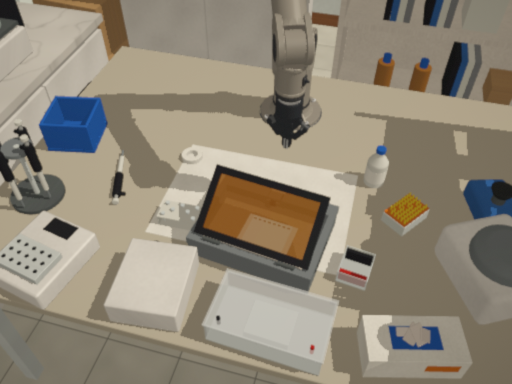

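The picture shows the lid standing open, with its front edge at (272,183) and z≈0.205 (fully open would be 0.208). The hand is clear and the things around the viewer stand where they were.

```bash
python3 -c "
from station import bot
print(bot.hand_in())"
```

```text
the job is handed in; nothing more can be done
None
```

The lid is fully open: I slid a fingertip along the ledge to the groove, pressed the paddle until the lid sprang up by itself, drew the hand clear, and handed the job in after about 8.5 s of robot time.

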